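# Reassemble the spice mill and click its knob home

### The arm

A 6-joint arm with a two-finger parallel gripper is mounted at the origin on a cart in front of the work surface, level with it; the furniture and walls round the work are solid. World frame = base frame: x ahead of the robot, y to its left, z up, the work surface at z = 0. Lengths are in m, angles in degrees, forces in N, time in s.
With the tool pointing down it reaches from about 0.35 to 0.875 m from the base axis. Payload 4.2 kg.
Tool frame: the origin (TCP) lies at the very end of the fingers, on their centre line; the grasp point (between the pads) lies 19 mm behind it; z points along the fingers, y is the line along which they close (so a half turn about z gives the same grasp; the last joint's range is limited). The gripper opens to 87 mm and grips with 3 to 60 N. Pads are 19 mm wide; open, the fingers measure 117 mm over their backs; the gripper's body (75 mm by 190 mm) begins 51 mm behind the grasp point.
Start: joints at [80.936, 22.042, 0.453, 0, -68.411, -14.817], TCP at [0.253, 0.571, 0.191] pointing down, gripper open.
Joint ranges: [-179.83, 179.83], [-69.29, 118.12], [-61.27, 80.66], [-181.25, 117.63], [-171.15, -9.14], [-177.46, 177.46]. Speed limits (degrees/s): [159.86, 159.86, 180, 180, 180, 180].

### API

Orientations are given as [roll, pitch, yaw] about the fixed x, y, z axes, in that order (R = Rz(yaw) Ry(pitch) Rx(roll)).
In Python, from bench import telemetry, vision, finish_job gives the robot as it stands. The module is installed in compiled form; this text tells all that it offers.
- The arm moves only by the tool step_arm, never from a script. Its argument "plan" is text: rows parted by semicolons, each of 4 numbers parted by spaces: the shift along the tool's x, y, z in mm, then the turn about the tool's z in degrees. A call has 1 to 10 rows; each row is the pose to reach, as a shift and turn from the pose commanded when the call began, along the tool's axes at that moment; what a row does not reach only later rows make up. A row lasts 1/8 s, in which the tool goes at most 62.5 mm and 10.7 degrees, less where a joint would pass 70% of its speed; a pose out of reach is approached as far as the arm can. A call with a gripper value outside its range is refused whole. "jaw" is the closure, from 0 (fully open) to 1 (shut), set as the call begins (left out, the last holds). The fingers move at their own pace and stop on an object; the grip force is fixed at half the most. Time passes only in rows, so rows that repeat a pose let the fingers close. It gives the time, the measured TCP pose, the force, the opening and the grip force at its end, in the units of the state.
- telemetry.state(): the state, without advancing time (a new reading comes with each control period).
- vision.grab_frame(name): name is "scene" or "top"; returns the picture (480x640x3 uint8, red, green, blue); there is no depth.
- vision.camera_info(name): a dict with "fov_y" (degrees; the focal length in pixels is half the picture's height over the tangent of half this angle, whatever the lens; pixels are square), "cx", "cy" (the principal point, pixels), "rvec" (rotation vector, rad) and "tvec" (3), from world to camera coordinates, as OpenCV has them. Camera axes: x right, y down, z forward; pixel columns grow to the right and rows downward; lengths in m; the calibration is good to about 2 mm. A picture is of the moment at which its call begins. camera_info takes no time and is no camera call.
- finish_job(): hands the job in; it is judged then, once.
The state is a dict: "time_s": time; "joint_pos": joint angles; "qvel": joint speeds; "tau": joint torques, N m; "eef_pos": TCP position; "tcp_rot": TCP orientation; "contact_force": force on the tool from outside, world axes, zero at the start; "ft_torque": the same for the moment, N m; "gripper_width": finger opening in m; "grasp_force": force on a finger pad.
Only numpy, scipy, OpenCV 4.12 (cv2) and the standard library are available. Lean on these libraries where they do the work, as an engineer would, in place of code of your own. Each camera call takes 0.05 s, during which the arm holds its last target. There are 200 camera calls.

### The job

Put the washed hand mill back together: thread the wide ring down the post of the mill base until it lies on the wooden foot, then the narrow ring on top of it, letting go of each. Then press the wooden knob straight down over the post until it clicks, keep pressing after the click until it sits flush on the narrow ring, and finish there, still gripping the knob by its grip and pressing it down firmly. Leave the other things on the worktop where they are.

Things in the scene. Friction and masses are not known exactly. Their poses are not given: they have to be found in the camera images.
- mill_base: Fixed base of the hand mill: wooden foot 100 mm across, 16 mm high, with an upright stepped steel post. Origin at the centre of the underside, z up. Heights on the post: 36 mm across from 16 to 28, tapering to 28 mm across at 35, 28 mm across up to 50, tapering to a neck 22 mm across from 54 to 71.
- post_tip (a point): Top of the mill's post, on its axis, 78 mm above the base's origin. The post ends in a cone, 22 mm across at height 71, 10 mm across at the tip.
- ball_catch (a point): Centre of the neck at the height of its four sprung steel balls, 65 mm above the base's origin. They stick 4 mm out of the neck (30 mm across over the balls). Both rings pass over them freely; the knob's inner lip has to be forced past them.
- wide_ring: Wide white ceramic ring: 62 mm outside, 40 mm bore, 20 mm high, lying flat on the worktop. Origin at the centre of its underside, z up. Home: its underside on the wooden foot, origin 16 mm above the base's origin.
- narrow_ring: Narrow white ceramic ring: 50 mm outside, 32 mm bore, 20 mm high, lying flat on the worktop. Origin at the centre of its underside, z up. Home: lying on the wide ring, origin 36 mm above the base's origin.
- snap_knob: Wooden snap knob, standing mouth down: round skirt 50 mm across and 28 mm high, on it a solid round grip 32 mm across from height 28 to 54. Origin at the centre of its underside, z up. Socket below 24 mm deep, 33 mm across, behind an inner lip 4 mm high with a 25 mm opening. Home: skirt flat on the narrow ring, origin 56 mm above the base's origin; a hard stop
- knob_shoulder (a point): On the knob's axis, 28 mm above its origin: height of the flat shoulder round the foot of the grip, which can take the fingertips when pressing. Pushed down over the post, the lip meets the balls 14 mm above home; the push needed peaks at about 7 N (5 to 10) at 12 mm, drops to nothing at 9 mm, and from 6 mm the balls snap out behind the lip and pull the knob to just above home.
- garlic: Bystander, to be left where it stands: garlic bulb, about 56 mm across and high. Origin at the centre of its underside.
- onion: Bystander, to be left where it stands: red onion, about 65 mm across, 71 mm high. Origin at the centre of its underside.
- fish_tin: Bystander, to be left where it stands: flat round food tin, 86 mm across, 40 mm high. Origin at the centre of its underside.
- egg_timer: Bystander, to be left where it stands: kitchen timer, 61 mm across, 55 mm high. Origin at the centre of its underside.
- spice_b: Bystander, to be left where it stands: spice jar, 44 mm across, 105 mm high. Origin at the centre of its underside.
Mind the look-alikes: they are no part of the job. Leave any black look-alike of the wide_ring alone.

How it is judged:
By the outcome, as a careful person would: the job done as asked, in the order asked, and still so for the second after the job is handed in, while the arm keeps its last pose, push and grip.
It also fails if it takes over 72 s, if anything falls off the work surface, if the arm or the gripper's body presses on something with over 40 N, if the wrist force passes 120 N, or if a joint passes its speed limit or range.

## Working session

There is one attempt and no reset: what is moved stays moved. The work goes in short steps, Python scripts to look and compute and a tool call to move; the robot and the scene stay as the last step left them, time stands still between calls to the robot, and variables do not carry over. Pictures are saved under pics/ and viewed, at most 12 in all, crops included, and the job is handed in when it is done.

Besides the shell and the picture viewer there is one more tool, called after "Call:" as name(argument=value, ...), one argument or row to a line, values as JSON. step_arm: Moves the arm, as the interface text tells. Its arguments: {"type":"object","properties":{"plan":{"type":"string"},"jaw":{"type":"number"}},"required":["plan"]}

```bash
mkdir -p pics
python3 - <<'E'
from bench import telemetry, vision
import cv2
for n in("scene","top"):
    cv2.imwrite(f"pics/{n}0.png",vision.grab_frame(n)[:,:,::-1]); print(n,vision.camera_info(n))
s=telemetry.state(); print(s)
E
```

```text
scene {'fov_y': 45.60076919839958, 'cx': 317.00246628061075, 'cy': 243.47211156889645, 'rvec': array([ 2.11238363, -1.06643369,  0.47448243]), 'tvec': array([-0.47973346,  0.25380535,  0.8563542 ])}
top {'fov_y': 57.01160718321643, 'cx': 324.56696408443065, 'cy': 237.83201995071627, 'rvec': array([ 2.14149426, -2.12832467,  0.11937048]), 'tvec': array([-0.18974314,  0.53955197,  0.84356823])}
{'time_s': 0.1, 'joint_pos': array([ 8.09356807e+01,  2.20849277e+01,  3.86687104e-01, -2.60262233e-02,
       -6.84113052e+01, -1.48156775e+01]), 'qvel': array([-0.0061421 , -0.25148099,  0.27289014,  0.08231667, -0.02660538,
       -0.08117005]), 'tau': array([ 5.81308504e-04, -3.91689134e+01,  1.87936860e+01,  4.23188969e+00,
        1.34601831e-02, -7.10480344e-05]), 'eef_pos': array([0.25276171, 0.57094106, 0.19047597]), 'tcp_rot': array([ 1.79887911e+02, -4.63435533e-03, -2.38895915e+01]), 'contact_force': array([-0.22069986, -0.41380202,  0.60226153]), 'ft_torque': array([ 0.026983 , -0.0376162,  0.0168614]), 'grasp_force': 0.0, 'gripper_width': 0.08715790700257707}
```

View pics/scene0.png

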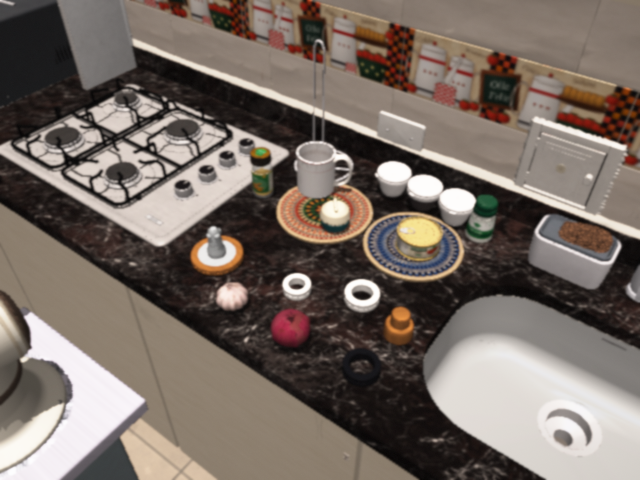

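View pics/top0.png

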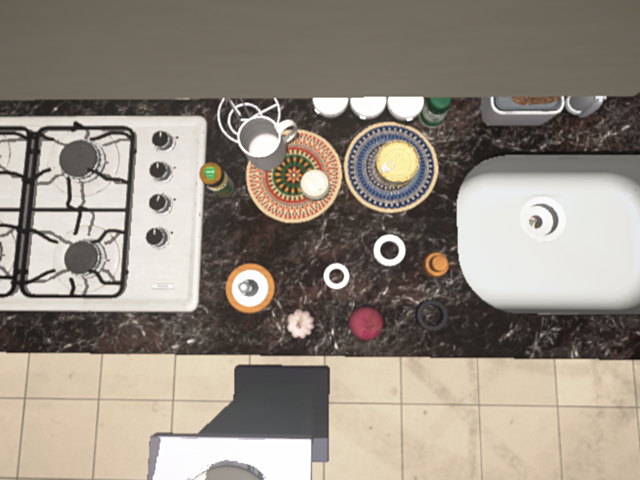

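The scene shows: mill base (scene 217,250 / top 250,288), two white rings (scene 296,287 and 362,295 / top 336,276 and 390,249), a black ring (scene 362,366 / top 433,316), the orange knob (scene 399,326 / top 437,264), the garlic (232,296) and the onion (291,328). The wide ring should be the larger white one at top (390,249), the narrow ring the smaller one at (336,276). The black ring is the look-alike. I'll check this in an enlarged crop.

```bash
cat > h.py <<'E'
import numpy as np, cv2
from bench import telemetry, vision
def cam(n):
    c=vision.camera_info(n); f=240/np.tan(np.radians(c['fov_y']/2))
    K=np.array([[f,0,c['cx']],[0,f,c['cy']],[0,0,1]]); return K,cv2.Rodrigues(c['rvec'])[0],c['tvec']
def ray(n,u,v,z):
    K,R,t=cam(n); o=-R.T@t; d=R.T@np.linalg.inv(K)@[u,v,1]; return o+d*(z-o[2])/d[2]
def proj(n,p):
    K,R,t=cam(n); q=K@(R@np.array(p)+t); return q[:2]/q[2]
E
python3 - <<'E'
from h import *
a=cv2.imread('pics/top0.png')[225:345,215:465]; b=cv2.imread('pics/scene0.png')[220:390,180:430]
cv2.imwrite('pics/c1.png',cv2.resize(a,None,fx=3.2,fy=3.2,interpolation=cv2.INTER_CUBIC))
cv2.imwrite('pics/c2.png',cv2.resize(b,None,fx=3.2,fy=3.2,interpolation=cv2.INTER_CUBIC))
for n in('top','scene'): print(n,proj(n,[.253,.571,.19]),proj(n,[0,0,0]), -cam(n)[1].T@cam(n)[2])
for nm,t,s,z in(('wide',(390,249),(362,295),.02),('nar',(336,276),(296,287),.02),('tip',(248,288),(214,230),.078),('knob',(437,264),(400,312),.054)):
    print(nm,ray('top',*t,z),ray('scene',*s,z))
E
```

```text
top [-152.36998465  400.21182434] [225.16663552 520.4859416 ] [ 0.41756198 -0.21224303  0.90516354]
scene [-83.96678929 113.94145482] [ -2.83323287 412.68276384] [-0.08719426 -0.65280764  0.77080686]
wide [ 0.52077589 -0.31759018  0.02      ] [ 0.50976427 -0.31942348  0.02      ]
nar [ 0.46596069 -0.20943757  0.02      ] [ 0.45546816 -0.21409559  0.02      ]
tip [ 0.43930434 -0.04517873  0.078     ] [ 0.43626078 -0.04040559  0.078     ]
knob [ 0.48832283 -0.40288723  0.054     ] [ 0.48845061 -0.40493337  0.054     ]
```

View pics/c1.png

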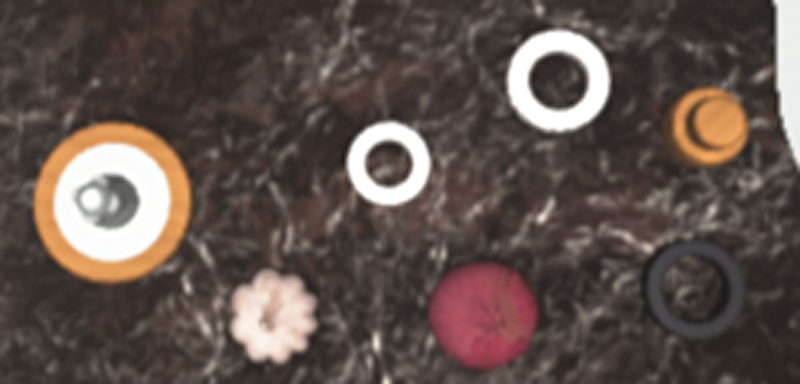

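View pics/c2.png

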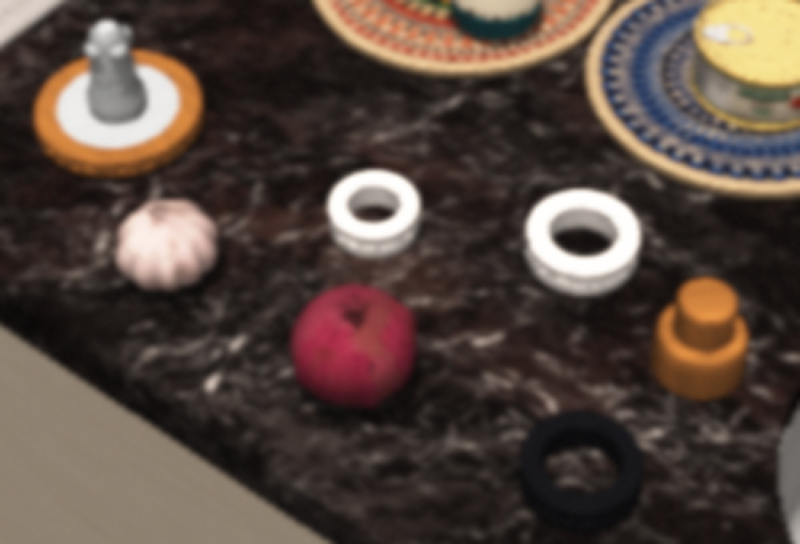

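Crop positions, converted to full-picture pixels:

| Thing | Top | Scene |
|---|---|---|
| Wide ring top face | (389.3, 249.8) | (362, 290.8) |
| Narrow ring top face | (336.5, 276.0) | (297, 283) |
| Knob grip top | (439.8, 262.7) | (401, 312) |
| Post tip | (243, 286.7) | (212.4, 228.3) |
| Foot | (250, 288.3) | – |

The larger white ring is the wide_ring. The black one is the look-alike and stays.

Run:
```python
from h import *
for nm,t,s,z in(('wide',(389.3,249.8),(362.1,290.8),.02),('nar',(336.5,276),(297,283),.02),('tip',(243,286.7),(212.4,228.3),.078),('knob',(439.8,262.7),(401.2,312),.054)):
    print(nm,ray('top',*t,z),ray('scene',*s,z))
print('foot',ray('top',250,288.3,.016),'skirt',ray('top',436.2,264.5,.028))
print('garlic',ray('top',300,323,.03),'onion',ray('top',366,323.5,.035),'blk',ray('top',432.5,315,.02),'tin',ray('top',397,162,.04),'timer',ray('top',314,184,.05))
```

```text
wide [ 0.51915256 -0.31616997  0.02      ] [ 0.51830099 -0.31410161  0.02      ]
nar [ 0.46596731 -0.21043614  0.02      ] [ 0.46429096 -0.20952828  0.02      ]
tip [ 0.44165312 -0.03569073  0.078     ] [ 0.43794108 -0.03475958  0.078     ]
knob [ 0.49084973 -0.40828465  0.054     ] [ 0.4896241  -0.40651469  0.054     ]
foot [ 0.44036458 -0.03671785  0.016     ] skirt [ 0.48948626 -0.40711511  0.028     ]
garlic [ 0.37346504 -0.13968078  0.03      ] onion [ 0.37399327 -0.26781933  0.035     ] blk [ 0.3908857  -0.39900239  0.02      ] tin [ 0.69518382 -0.33149144  0.04      ] timer [ 0.64679559 -0.16491394  0.05      ]
```

Call:
step_arm(
  plan="20 23 0 2; 60 70 0 10; 100 117 0 20; 140 163 0 30; 180 210 0 40; 220 257 0 50; 260 303 0 60; 300 350 0 66; 340 397 0 66; 380 443 0 66.1",
  jaw=0,
)

```text
time_s: 1.35
eef_pos: [0.4211, 0.0106, 0.1915]
tcp_rot: [-180.0, 0.0, -90.0]
contact_force: [1.0, 1.4, 0.4]
gripper_width: 0.0869
grasp_force: 0.0
```

Run:
```python
from h import *
s=telemetry.state(); print(s['time_s'],s['eef_pos'],s['tcp_rot'],s['joint_pos'])
```

```text
1.35 [0.42110881 0.01063309 0.19154882] [-1.79971619e+02  1.86602162e-02 -8.99579615e+01] [ 2.37351412e+01  1.63920777e+00 -2.60718134e+01 -6.42117422e-03
 -6.22554921e+01 -2.36901197e+01]
```

Call:
step_arm(
  plan="45 -14 10 0; 95 -28 25 0; 145 -43 40 0; 195 -58 55 0; 245 -73 70 0; 290 -87 80 0; 316 -95 88 0; 326 -98 90 0; 326 -98 90 0; 326 -98 90 0",
)

```text
time_s: 2.6
eef_pos: [0.5192, -0.3125, 0.1019]
tcp_rot: [-180.0, 0.0, -89.9]
contact_force: [-0.1, 0.2, -0.6]
gripper_width: 0.087
grasp_force: 0.0
```

Run:
```python
from h import *
s=telemetry.state(); print(s['time_s'],s['eef_pos'],s['tcp_rot'])
a=vision.grab_frame('top')[:,:,::-1][200:320,330:480]; b=vision.grab_frame('scene')[:,:,::-1][200:340,280:460]
f=lambda i:cv2.resize(i,(400,int(i.shape[0]*400/i.shape[1])),interpolation=cv2.INTER_CUBIC)
a,b=f(a),f(b); h=max(len(a),len(b)); p=lambda i:np.pad(i,((0,h-len(i)),(0,0),(0,0)))
cv2.imwrite('pics/c3.png',np.hstack([p(a),p(b)]))
```

```text
2.6 [ 0.51916239 -0.31250048  0.10189642] [-1.79979459e+02  4.82463064e-03 -8.99280943e+01]
```

View pics/c3.png

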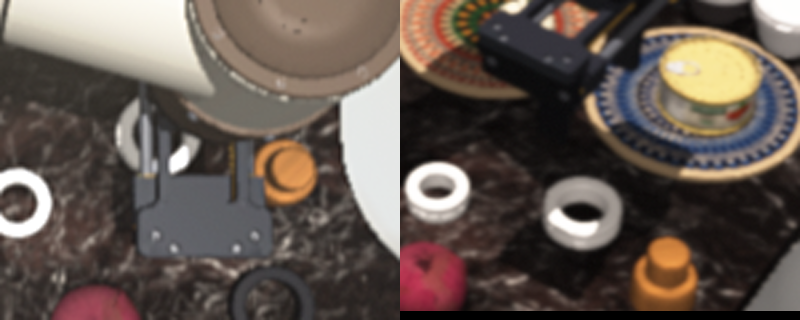

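Run:
```python
from h import *
a=vision.grab_frame('top')[:,:,::-1][60:320,200:500].copy(); b=vision.grab_frame('scene')[:,:,::-1][60:320,200:500].copy()
for n,i in(('top',a),('scene',b)):
    for p,c in(((.519,-.3125,.102),(0,0,255)),((.519+.0435,-.3125,.102),(0,255,0)),((.519-.0435,-.3125,.102),(0,255,0)),((.519,-.3125,.172),(255,0,255))):
        q=proj(n,p); print(n,p,q); cv2.circle(i,tuple(int(x) for x in (q-[200,60]).round()),2,c,-1)
f=lambda i:cv2.resize(i,(400,347),interpolation=cv2.INTER_CUBIC)
cv2.imwrite('pics/c4.png',np.hstack([f(a),f(b)]))
```

```text
top (0.519, -0.3125, 0.102) [392.51581115 244.77157827]
top (0.5625, -0.3125, 0.102) [392.1994537 221.286925 ]
top (0.47550000000000003, -0.3125, 0.102) [392.83698889 268.61406364]
top (0.519, -0.3125, 0.172) [397.70660214 239.53426014]
scene (0.519, -0.3125, 0.102) [364.45270665 257.11018093]
scene (0.5625, -0.3125, 0.102) [378.09373282 243.04870847]
scene (0.47550000000000003, -0.3125, 0.102) [350.05715741 271.94943252]
scene (0.519, -0.3125, 0.172) [367.20290027 225.70041288]
```

View pics/c4.png

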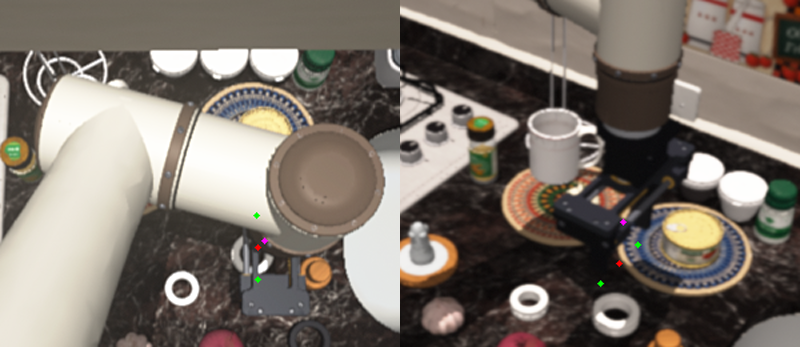

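The grid marks agree with the picture: the fingers sit either side of the wide ring, with the TCP over it at about scene (364,257). The gripper body lies along world x.

Call:
step_arm(
  plan="3 0 25 0; 3 0 55 0; 3 0 80 0; 3 0 92 0; 3 0 97 0; 3 0 98 0; 3 0 98 0; 3 0 98 0",
)

```text
time_s: 3.8
eef_pos: [0.5197, -0.3166, 0.0042]
tcp_rot: [-179.9, -0.0, -90.0]
contact_force: [0.1, 0.6, -0.2]
gripper_width: 0.0871
grasp_force: 0.0
```

Call:
step_arm(
  plan="0 0 0 0; 0 0 0 0; 0 0 0 0; 0 0 0 0; 0 0 0 0; 0 0 0 0",
  jaw=1,
)

```text
time_s: 4.55
eef_pos: [0.5192, -0.3164, 0.0034]
tcp_rot: [180.0, 0.0, -90.0]
contact_force: [-0.2, -0.1, 0.1]
gripper_width: 0.035
grasp_force: 0.0
```

The opening is 35 mm with no grip force, so nothing is between the fingers. I'll look before doing anything else.

Run:
```python
from h import *
s=telemetry.state(); print(s)
a=vision.grab_frame('top')[:,:,::-1]; b=vision.grab_frame('scene')[:,:,::-1]
a=a[200:320,330:480]; b=b[200:340,280:460]
f=lambda i:cv2.resize(i,(400,int(i.shape[0]*400/i.shape[1])),interpolation=cv2.INTER_CUBIC)
a,b=f(a),f(b); h=max(len(a),len(b)); p=lambda i:np.pad(i,((0,h-len(i)),(0,0),(0,0)))
cv2.imwrite('pics/c5.png',np.clip(np.hstack([p(a),p(b)])*1.6,0,255).astype('uint8'))
```

```text
{'time_s': 4.55, 'joint_pos': array([-1.61187985e+01,  3.12281135e+01, -1.46246173e+01,  5.67763322e-04,
       -4.41526124e+01,  1.61380466e+01]), 'qvel': array([ 0.03224545,  0.02701266,  0.07626014,  0.02847819, -0.06258011,
        0.04354994]), 'tau': array([-1.62964061e-04, -4.21173692e+01,  1.40959373e+01,  3.14989820e+00,
        5.58627094e-02, -1.28244851e-04]), 'eef_pos': array([ 0.51919871, -0.31638509,  0.00342733]), 'tcp_rot': array([ 1.79994758e+02,  1.10525753e-03, -8.99803446e+01]), 'contact_force': array([-0.24210502, -0.07275168,  0.14204522]), 'ft_torque': array([ 0.087262  ,  0.01450295, -0.04453472]), 'grasp_force': 0.0, 'gripper_width': 0.03496235227713328}
```

View pics/c5.png

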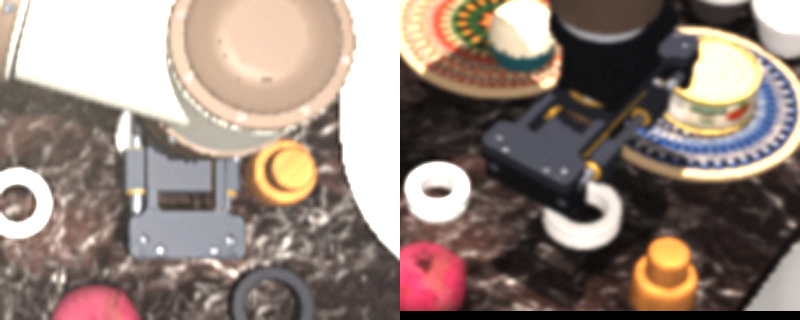

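Call:
step_arm(
  plan="0 0 0 0; 0 0 0 0; 0 0 0 0",
)

```text
time_s: 5.03
eef_pos: [0.5192, -0.3164, 0.0034]
tcp_rot: [-180.0, -0.0, -90.0]
contact_force: [0.9, 0.4, -0.1]
gripper_width: 0.0025
grasp_force: 0.0
```

Run:
```python
from h import *
for n,o,e in(('scene',(280,200),2.222),('top',(330,200),2.667)):
    for p in((.5017,-.3164,.0035),(.4867,-.3164,.0035),(.536,-.3164,.0035),(.519,-.3164,.0035),(.519,-.315,.02),(.424,-.3164,.075),(.424,-.279,.075),(.424,-.354,.075)): print(n,p,((proj(n,p)-o)*e).round())
```

```text
scene (0.5017, -0.3164, 0.0035) [172. 229.]
scene (0.4867, -0.3164, 0.0035) [162. 241.]
scene (0.536, -0.3164, 0.0035) [195. 204.]
scene (0.519, -0.3164, 0.0035) [184. 216.]
scene (0.519, -0.315, 0.02) [184. 202.]
scene (0.424, -0.3164, 0.075) [119. 229.]
scene (0.424, -0.279, 0.075) [ 77. 206.]
scene (0.424, -0.354, 0.075) [162. 253.]
top (0.5017, -0.3164, 0.0035) [156. 158.]
top (0.4867, -0.3164, 0.0035) [156. 178.]
top (0.536, -0.3164, 0.0035) [156. 113.]
top (0.519, -0.3164, 0.0035) [156. 135.]
top (0.519, -0.315, 0.02) [157. 133.]
top (0.424, -0.3164, 0.075) [169. 260.]
top (0.424, -0.279, 0.075) [115. 259.]
top (0.424, -0.354, 0.075) [224. 260.]
```

The fingers are now fully shut. By the projections the fingertips look higher in the picture than the reported height, so I'll take one close look.

Run:
```python
from h import *
b=vision.grab_frame('scene')[:,:,::-1][245:320,315:415]
b=cv2.resize(b,None,fx=8,fy=8,interpolation=cv2.INTER_CUBIC)
b=(255*(b/255.)**.5).astype('uint8')
for z,c in((.0034,(0,0,255)),(.03,(0,255,0)),(.06,(255,0,0))):
    q=(proj('scene',(.519,-.3164,z))-(315,245))*8; print(z,q); cv2.circle(b,tuple(int(x) for x in q),4,c,-1)
cv2.imwrite('pics/c6.png',b)
```

```text
0.0034 [382.65126732 419.14581591]
0.03 [389.99412749 338.40222047]
0.06 [398.59765557 243.79606233]
```

View pics/c6.png

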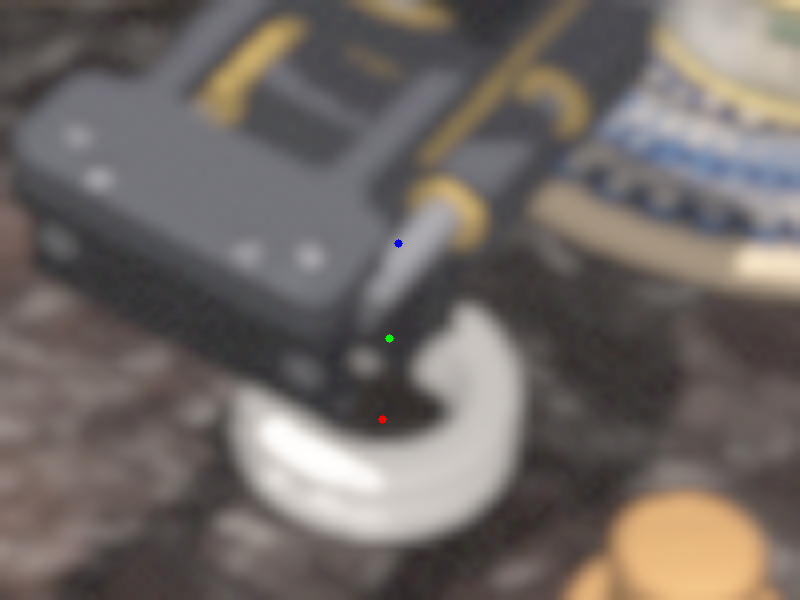

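Call:
step_arm(
  plan="0 0 0 0; 0 0 0 0; 0 0 0 0; 0 0 0 0; 0 0 0 0; 0 0 0 0; 0 0 0 0; 0 0 0 0; 0 0 0 0",
  jaw=0,
)

```text
time_s: 6.2
eef_pos: [0.5192, -0.3164, 0.0035]
tcp_rot: [180.0, 0.0, -90.0]
contact_force: [-0.3, 0.7, 0.3]
gripper_width: 0.0823
grasp_force: 0.0
```

Call:
step_arm(
  plan="0 0 1 0; 0 0 2 0; 0 0 3 0; 0 0 4 0; 0 0 4 0",
)

```text
time_s: 6.82
eef_pos: [0.5192, -0.3164, -0.0007]
tcp_rot: [180.0, 0.0, -90.0]
contact_force: [0.9, 0.4, -0.2]
gripper_width: 0.087
grasp_force: 0.0
```

There's no contact at a reported z of -0.7 mm, so the reported TCP lies below the real fingertips. I'll feel for the worktop with the fingers straddling the ring.

Call:
step_arm(
  plan="0 0 1 0; 0 0 2 0; 0 0 3 0; 0 0 4 0; 0 0 5 0; 0 0 6 0; 0 0 7 0; 0 0 7 0",
)

```text
time_s: 7.82
eef_pos: [0.5191, -0.3164, -0.0077]
tcp_rot: [180.0, 0.0, -90.0]
contact_force: [-0.1, -0.5, 0.4]
gripper_width: 0.0872
grasp_force: 0.0
```

Call:
step_arm(
  plan="0 0 1 0; 0 0 2 0; 0 0 3 0; 0 0 4 0; 0 0 5 0; 0 0 5 0",
)

```text
time_s: 8.57
eef_pos: [0.5192, -0.3164, -0.0127]
tcp_rot: [180.0, 0.0, -90.0]
contact_force: [0.4, 0.3, 0.4]
gripper_width: 0.0869
grasp_force: 0.0
```

Call:
step_arm(
  plan="0 0 1 0; 0 0 2 0; 0 0 3 0; 0 0 4 0; 0 0 4 0",
)

```text
time_s: 9.2
eef_pos: [0.5191, -0.3164, -0.0167]
tcp_rot: [180.0, 0.0, -90.0]
contact_force: [0.1, -1.1, 1.4]
gripper_width: 0.087
grasp_force: 0.0
```

Call:
step_arm(
  plan="0 0 1 0; 0 0 1 0; 0 0 2 0; 0 0 2 0; 0 0 3 0; 0 0 3 0",
)

```text
time_s: 9.95
eef_pos: [0.5192, -0.3164, -0.0196]
tcp_rot: [180.0, 0.0, -90.0]
contact_force: [0.4, 0.3, -0.5]
gripper_width: 0.0869
grasp_force: 0.0
```

Call:
step_arm(
  plan="0 0 1 0; 0 0 1 0; 0 0 2 0; 0 0 2 0; 0 0 3 0; 0 0 3 0",
)

```text
time_s: 10.7
eef_pos: [0.5191, -0.3164, -0.0227]
tcp_rot: [180.0, 0.0, -90.0]
contact_force: [-0.7, -0.1, 0.8]
gripper_width: 0.0868
grasp_force: 0.0
```

Call:
step_arm(
  plan="0 0 1 0; 0 0 1 0; 0 0 2 0; 0 0 2 0; 0 0 3 0; 0 0 3 0",
)

```text
time_s: 11.45
eef_pos: [0.5192, -0.3163, -0.0256]
tcp_rot: [180.0, 0.0, -90.0]
contact_force: [0.4, 0.2, 0.3]
gripper_width: 0.0868
grasp_force: 0.0
```

Call:
step_arm(
  plan="0 0 1 0; 0 0 2 0; 0 0 3 0; 0 0 4 0; 0 0 4 0",
)

```text
time_s: 12.08
eef_pos: [0.5191, -0.3164, -0.0297]
tcp_rot: [180.0, 0.0, -90.0]
contact_force: [-0.1, 0.1, 0.2]
gripper_width: 0.0867
grasp_force: 0.0
```

Call:
step_arm(
  plan="0 0 1 0; 0 0 2 0; 0 0 3 0; 0 0 4 0; 0 0 4 0",
)

```text
time_s: 12.7
eef_pos: [0.5193, -0.3165, -0.0307]
tcp_rot: [-180.0, -0.0, -90.0]
contact_force: [-3.6, 3.1, 14.2]
gripper_width: 0.0873
grasp_force: 7.6
```

Run:
```python
from h import *
s=telemetry.state(); print(s['eef_pos'],s['contact_force'],s['joint_pos'])
b=vision.grab_frame('scene')[:,:,::-1][220:320,290:430]; a=vision.grab_frame('top')[:,:,::-1][215:315,340:440]
f=lambda i,w:cv2.resize(i,(w,420),interpolation=cv2.INTER_CUBIC)
i=np.hstack([f(a,300),f(b,500)])
cv2.imwrite('pics/c7.png',(255*(i/255.)**.6).astype('uint8'))
```

```text
[ 0.51934635 -0.31646004 -0.03068461] [-3.63665997  3.14939694 14.2423715 ] [-16.10411687  33.88427364 -16.04236701   0.0484746  -40.045976
  16.11365851]
```

View pics/c7.png

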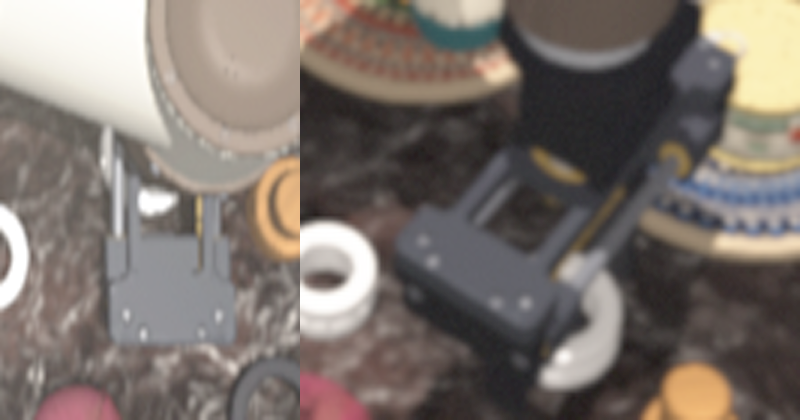

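The fingertips met something at a reported z of about -30.5 mm, probably the worktop. I'll check the moment, then back off 3 mm and try the grip.

Run:
```python
from h import *
s=telemetry.state(); print(s['contact_force'],s['ft_torque'],s['grasp_force'])
```

```text
[-4.03555632  4.09901337 15.92670169] [ 1.18755091  1.25787221 -0.09233135] 7.625907605979592
```

Call:
step_arm(
  plan="0 0 -3 0; 0 0 -7 0; 0 0 -7 0; 0 0 -7 0",
)

```text
time_s: 13.3
eef_pos: [0.519, -0.3163, -0.0269]
tcp_rot: [180.0, 0.0, -90.0]
contact_force: [-0.1, 0.4, 0.9]
gripper_width: 0.0868
grasp_force: 0.0
```

Call:
step_arm(
  plan="0 0 0 0; 0 0 0 0; 0 0 0 0; 0 0 0 0; 0 0 0 0",
  jaw=1,
)

```text
time_s: 13.92
eef_pos: [0.5192, -0.3164, -0.0266]
tcp_rot: [180.0, 0.0, -90.0]
contact_force: [-0.4, -0.1, -0.7]
gripper_width: 0.0614
grasp_force: 30.0
```

Gripped at 61.4 mm, 30 N. The true fingertip height is the reported z plus about 30.6 mm. Next I'll lift the ring and carry it above the post.

Call:
step_arm(
  plan="0 0 -10 0; 0 0 -40 0; 0 0 -80 0; 0 0 -115 0; 0 0 -130 0; -10 3 -130 0; -40 12 -130 0; -80 23 -130 0; -120 34 -130 0; -160 46 -130 0",
)

```text
time_s: 15.18
eef_pos: [0.4709, -0.1546, 0.1014]
tcp_rot: [179.8, 0.0, -90.0]
contact_force: [0.6, 1.0, -0.8]
gripper_width: 0.0614
grasp_force: 30.0
```

Call:
step_arm(
  plan="-40 11 0 0; -80 23 0 0; -105 30 0 0; -116 33 10 0; -119 33 20 0; -119 33 20 0; -119 33 20 0; -119 33 20 0",
)

```text
time_s: 16.18
eef_pos: [0.4404, -0.0379, 0.0836]
tcp_rot: [-180.0, 0.0, -90.0]
contact_force: [-0.6, 0.1, -1.8]
gripper_width: 0.0615
grasp_force: 30.0
```

Run:
```python
from h import *
s=telemetry.state(); print(s['eef_pos'],s['contact_force'],s['gripper_width'])
b=vision.grab_frame('scene')[:,:,::-1]; a=vision.grab_frame('top')[:,:,::-1]
cv2.imwrite('pics/r_s.png',b);cv2.imwrite('pics/r_t.png',a)
a=a[245:345,195:320]; b=b[170:290,150:300]
f=lambda i:cv2.resize(i,(400,320),interpolation=cv2.INTER_CUBIC)
i=np.hstack([f(a),f(b)]); cv2.imwrite('pics/c8.png',(255*(i/255.)**.6).astype('uint8'))
for n in('top','scene'):print(n,proj(n,(.44,-.036,.08)),proj(n,(.44,-.036,.094)),proj(n,(.44,-.036,.114)),proj(n,(.44,-.036,.016)))
```

```text
[ 0.44044805 -0.03788439  0.08355827] [-0.59294475  0.14086726 -1.77185089] 0.061543212418352096
top [242.90828594 287.55863721] [241.29580576 287.33795225] [238.89430992 287.00928215] [249.63904806 288.47981316]
scene [213.54849284 227.1536367 ] [212.65140101 221.35413823] [211.34098361 212.88258222] [217.4505468  252.37954468]
```

View pics/c8.png

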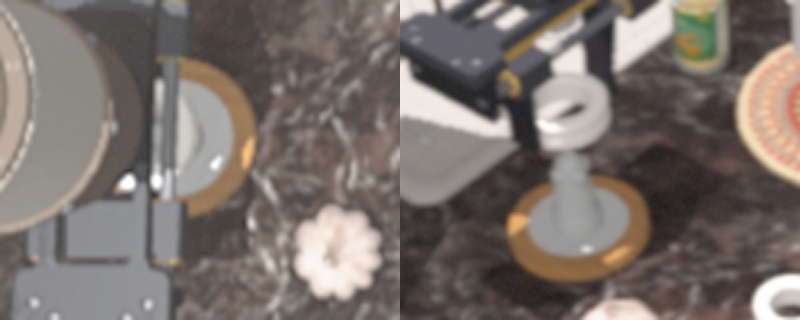

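The ring is held level above the post: scene crop about (567,100) → full (212.6,207.7). In the top view its right edge is at about crop x 203. It looks a few mm towards -y, so I'll check the edges numerically.

Run:
```python
from h import *
a=cv2.imread('pics/r_t.png',0);b=cv2.imread('pics/r_s.png',0)
print('top cols 240-280 rows 283,287,291');[print(a[r,240:280]) for r in(283,287,291)]
print('scene cols 196-236');[print(r,b[r,196:236]) for r in range(204,222,3)]
print('scene col 208..216 rows 190-236');[print(c,b[190:236,c]) for c in(212,216,220)]
t=np.linspace(0,2*np.pi,400)
for n in('top','scene'):
  for dy in(0,-.004):
    for z in(.11,.13):
      P=np.array([proj(n,(.44+.031*np.cos(q),-.036+dy+.031*np.sin(q),z)) for q in t]); print(n,dy,z,'u',P[:,0].min().round(1),P[:,0].max().round(1),'v',P[:,1].min().round(1),P[:,1].max().round(1))
```

```text
top cols 240-280 rows 283,287,291
[ 26  22  35  71  93  80  68  74  66  66 112 168 180 178 163 137 122 118
 127 131 130 129 129 132 134 132 126 102  84  84  84  85  85  79  63  43
  46  60  75  78]
[ 25  23  50 104 124  95  72  73  63  68 118 169 180 179 169 148 127 103
 102 125 130 128 131 133 133 132 131 116  89  80  82  81  85  94  83  62
  57  63  75  68]
[ 26  24  47  91 101  78  70  79  66  79 140 174 180 174 157 128 108 104
 121 128 129 132 132 132 131 131 128 105  85  80  95 143 167 149  94  51
  60  82  82  65]
scene cols 196-236
204 [ 24  19  22  41  73 105 126 138 145 149 153 156 158 160 161 162 161 161
 160 159 157 154 151 148 149 151 155 156 156 151 132  95  51  22  15  18
  21  21  22  22]
207 [ 15  14  18  39  76 109 130 140 145 151 158 165 171 176 179 180 178 172
 163 153 147 144 143 142 142 145 151 155 156 154 141 110  69  39  26  24
  22  20  21  21]
210 [ 10  11  14  30  64 108 146 174 195 209 218 221 220 213 198 176 147 111
  76  50  38  43  65 100 131 149 156 157 156 148 134 111  77  44  27  26
  29  31  30  27]
213 [ 10  11  12  24  67 128 180 203 208 205 197 17
[... 987 characters left out ...]
150 153 155 151 138 111  69  34
  27  37  51  66  76  79  75  63  55  61]
top 0 0.11 u 222.3 256.5 v 269.8 304.5
top 0 0.13 u 219.3 254.5 v 269.1 304.6
top -0.004 0.11 u 224.5 258.7 v 269.9 304.5
top -0.004 0.13 u 221.6 256.7 v 269.1 304.6
scene 0 0.11 u 194.2 228.9 v 203.8 225.9
scene 0 0.13 u 192.6 227.8 v 195.2 217.2
scene -0.004 0.11 u 195.8 230.6 v 204.6 226.8Traceback (most recent call last):
  File "<stdin>", line 10, in <module>
  File "h.py", line 9, in proj
    K,R,t=cam(n); q=K@(R@np.array(p)+t); return q[:2]/q[2]
          ~~~^^^
  File "h.py", line 4, in cam
    c=vision.camera_info(n); f=240/np.tan(np.radians(c['fov_y']/2))
ValueError: time passes only in moves, steps and waits
```

The edges agree with the prediction to within about 1 mm (scene right edge about 228 against 227.8–228.9). Now I'll lower the ring: first to the slim part of the post, then slowly.

Call:
step_arm(
  plan="0 0 10 0; 0 0 25 0; 0 0 40 0; 0 0 50 0; 0 0 58 0; 0 0 64 0; 0 0 68 0; 0 0 70 0; 0 0 70 0",
)

```text
time_s: 17.4
eef_pos: [0.4402, -0.0374, 0.0135]
tcp_rot: [-180.0, 0.0, -90.0]
contact_force: [-0.5, -1.0, -0.6]
gripper_width: 0.0614
grasp_force: 30.0
```

Call:
step_arm(
  plan="0 0 2 0; 0 0 4 0; 0 0 6 0; 0 0 8 0; 0 0 10 0; 0 0 12 0; 0 0 14 0; 0 0 14 0",
)

```text
time_s: 18.4
eef_pos: [0.44, -0.0375, -0.0007]
tcp_rot: [180.0, -0.0, -90.0]
contact_force: [-0.5, 0.4, -1.8]
gripper_width: 0.0613
grasp_force: 30.0
```

Call:
step_arm(
  plan="0 0 2 0; 0 0 4 0; 0 0 6 0; 0 0 8 0; 0 0 9 0; 0 0 9.5 0; 0 0 9.5 0",
)

```text
time_s: 19.27
eef_pos: [0.4401, -0.0374, -0.0101]
tcp_rot: [180.0, -0.0, -90.0]
contact_force: [-0.4, 0.3, -1.3]
gripper_width: 0.0614
grasp_force: 30.0
```

Call:
step_arm(
  plan="0 0 0.5 0; 0 0 1 0; 0 0 1.5 0; 0 0 1.5 0",
)

```text
time_s: 19.77
eef_pos: [0.4402, -0.0374, -0.0108]
tcp_rot: [-180.0, -0.0, -90.0]
contact_force: [-2.7, 0.5, 7.8]
gripper_width: 0.0614
grasp_force: 30.0
```

The wide ring is seated (contact at reported z -10.7, 7.8 N). I'll release it and go to the narrow ring.

Call:
step_arm(
  plan="0 0 0 0; 0 0 -0.5 0; 0 0 -1 0; 0 0 -1 0; 0 0 -15 0; 0 0 -45 0; 0 0 -85 0; 0 0 -110 0; 0 0 -115 0; 0 0 -115 0",
  jaw=0,
)

```text
time_s: 21.02
eef_pos: [0.4396, -0.0375, 0.1029]
tcp_rot: [180.0, 0.0, -90.0]
contact_force: [0.5, -0.4, 0.8]
gripper_width: 0.087
grasp_force: 0.0
```

Call:
step_arm(
  plan="15 -2 0 -5; 50 -7 0 -15; 95 -13 0 -25; 135 -20 0 -35; 160 -24 0 -45; 171 -25 0 -55; 174 -25 0 -65; 174 -25 0 -75; 174 -25 0 -85; 174 -25 0 -90",
)

```text
time_s: 22.28
eef_pos: [0.464, -0.2112, 0.1014]
tcp_rot: [-180.0, 0.2, 0.2]
contact_force: [0.1, 0.0, 0.1]
gripper_width: 0.0871
grasp_force: 0.0
```

Call:
step_arm(
  plan="1 0 20 0; 1 0 50 0; 1 0 85 0; 1 0 110 0; 1 0 119 0; 1 0 123 0; 1 0 123 0; 1 0 123 0",
)

```text
time_s: 23.28
eef_pos: [0.4669, -0.2115, -0.0187]
tcp_rot: [180.0, -0.1, 0.0]
contact_force: [-0.3, 0.2, -0.3]
gripper_width: 0.0869
grasp_force: 0.0
```

Call:
step_arm(
  plan="0 0 0 0; 0 0 0 0; 0 0 0 0; 0 0 0 0; 0 0 0 0; 0 0 0 0",
  jaw=1,
)

```text
time_s: 24.02
eef_pos: [0.4661, -0.2113, -0.0195]
tcp_rot: [-180.0, 0.0, 0.0]
contact_force: [-0.9, 1.1, 2.1]
gripper_width: 0.0482
grasp_force: 30.0
```

Call:
step_arm(
  plan="0 0 0 0; 0 0 0 0; 0 0 0 0; 0 0 2 10; 0 0 4 20; 0 0 6 30; 0 0 6 40; 0 0 6 50; 0 0 6 60; 0 0 6 70",
  jaw=0,
)

```text
time_s: 25.28
eef_pos: [0.4662, -0.2115, -0.0256]
tcp_rot: [-180.0, -0.0, -70.3]
contact_force: [0.3, -0.3, -0.9]
gripper_width: 0.0873
grasp_force: 0.0
```

Call:
step_arm(
  plan="0 0 0 10; 0 0 0 20; 0 0 0 20; 0 0 0 20",
)

```text
time_s: 25.78
eef_pos: [0.4663, -0.2114, -0.0255]
tcp_rot: [-180.0, -0.0, -89.8]
contact_force: [-0.2, -0.0, -1.0]
gripper_width: 0.087
grasp_force: 0.0
```

Call:
step_arm(
  plan="0 0 0 0; 0 0 0 0; 0 0 0 0; 0 0 0 0; 0 0 0 0; 0 0 0 0",
  jaw=1,
)

```text
time_s: 26.52
eef_pos: [0.4662, -0.2114, -0.0255]
tcp_rot: [-180.0, -0.0, -90.0]
contact_force: [0.0, -0.7, -0.0]
gripper_width: 0.0498
grasp_force: 30.0
```

Gripped at 49.8 mm after the two squeezes, so the ring is centred on the tool. I'll carry it to the post.

Call:
step_arm(
  plan="0 0 -10 0; 0 0 -40 0; 0 0 -80 0; 0 0 -110 0; 0 0 -118 0; -15 3 -118 0; -50 8 -118 0; -95 14 -118 0; -135 20 -118 0; -160 24 -118 0",
)

```text
time_s: 27.78
eef_pos: [0.4399, -0.0496, 0.0908]
tcp_rot: [179.8, -0.0, -89.9]
contact_force: [0.2, 0.1, -1.1]
gripper_width: 0.0496
grasp_force: 30.0
```

Call:
step_arm(
  plan="-11 2 5 0; -15 2 15 0; -15 2 25 0; -15 2 28 0; -15 2 28 0; -15 2 28 0",
)

```text
time_s: 28.52
eef_pos: [0.4404, -0.0367, 0.0646]
tcp_rot: [-180.0, 0.0, -90.0]
contact_force: [-0.1, -0.0, -0.3]
gripper_width: 0.0497
grasp_force: 30.0
```

Run:
```python
from h import *
s=telemetry.state(); e=s['eef_pos']; print(e,s['tcp_rot'],s['contact_force'])
I={n:vision.grab_frame(n) for n in('top','scene')}
C={n:cam(n) for n in I}
for n in I: cv2.imwrite(f'pics/n_{n}.png',I[n][:,:,::-1])
def P(n,p): K,R,t=C[n]; q=K@(R@np.array(p)+t); return q[:2]/q[2]
t=np.linspace(0,2*np.pi,400); zb=e[2]+.0255
for z in(zb,zb+.02):
    Q=np.array([P('scene',(e[0]+.025*np.cos(q),e[1]+.025*np.sin(q),z)) for q in t]); print(z,Q.min(0),Q.max(0))
b=cv2.cvtColor(I['scene'],cv2.COLOR_RGB2GRAY)
for r in range(212,238,4): print(r,b[r,196:236])
print('tip',P('scene',(.44,-.0365,.078)),'neck',P('scene',(.44,-.0365,.05)))
```

```text
[ 0.44042558 -0.03671641  0.0646239 ] [-1.79970345e+02  3.72811939e-03 -9.00205584e+01] [-0.12168209 -0.00492947 -0.29244166]
0.0901238996361124 [199.4753264  214.21076928] [227.15882256 232.10775686]
0.11012389963611241 [197.98990047 205.81598952] [226.04584588 223.64842342]
212 [ 52  49  36  26  21  22  38  75 117 144 152 154 156 157 159 159 160 161
 160 159 158 156 155 156 157 154 151 139 112  73  38  17  16  20  24  30
  28  28  27  25]
216 [ 11  11  10  12  11  11  21  48  89 122 136 143 147 150 153 155 156 156
 155 154 153 151 149 144 145 149 153 152 141 112  72  41  30  28  28  32
  37  41  42  42]
220 [ 12  10  11  12  10  11  15  30  60  89  99  87  68  53  44  41  41  45
  55  71  92 112 131 147 154 156 152 142 129 115  90  63  48  42  38  36
  35  34  35  34]
224 [ 13  13  12  12  10  11  12  17  42  85 131 158 167 171 172 173 173 171
 170 167 163 159 154 149 145 142 140 138 131 115  86  61  49  47  46  45
  47  49  47  42]
228 [ 15  13  11  12  11  12  12  12  22  58 108 146 160 163 163 166 167 165
 164 164 162 160 158 154 148 138 124 106  84  61  47  39  35  32  30  28
  28  29  33  35]
232 [ 19  16  14  15  15  13  12  13  14  31  63 101 126 138 142 143 144 143
 139 133 125 115 105  94  77  57  43  38  38  40  38  36  33  31  27  23
  21  21  18  14]
236 [ 16  15  18  15  15  17  19  20  25  37  65  94 113 119 118 116 117 117
 117 119 119 115 106  95  95 107 119 120 109  93  75  58  46  37  29  22
  18  15  14  13]
tip [213.8734609  228.08066942] neck [215.61205661 239.34118883]
```

Call:
step_arm(
  plan="0 0 4 0; 0 0 8 0; 0 0 11 0; 0 0 14 0; 0 0 16 0; 0 0 18 0; 0 0 18 0",
)

```text
time_s: 29.5
eef_pos: [0.44, -0.0364, 0.0463]
tcp_rot: [180.0, -0.0, -90.0]
contact_force: [-0.5, -0.2, -1.2]
gripper_width: 0.0498
grasp_force: 30.0
```

Call:
step_arm(
  plan="0 0 2 0; 0 0 4 0; 0 0 6 0; 0 0 8 0; 0 0 10 0; 0 0 12 0; 0 0 12 0",
)

```text
time_s: 30.38
eef_pos: [0.44, -0.0364, 0.0342]
tcp_rot: [180.0, 0.0, -90.0]
contact_force: [0.1, 2.5, -1.4]
gripper_width: 0.0499
grasp_force: 30.0
```

Call:
step_arm(
  plan="0 0 2 0; 0 0 4 0; 0 0 6 0; 0 0 8 0; 0 0 10 0; 0 0 12 0; 0 0 12 0",
)

```text
time_s: 31.25
eef_pos: [0.4405, -0.0362, 0.0223]
tcp_rot: [-180.0, 0.0, -90.0]
contact_force: [1.4, 3.9, -0.9]
gripper_width: 0.0492
grasp_force: 30.0
```

There's a light sideways push of +3.9 N in y, so I'll ease 0.7 mm towards +y and continue.

Call:
step_arm(
  plan="-0.7 -0.3 0 0; -0.7 -0.3 2 0; -0.7 -0.3 4 0; -0.7 -0.3 6 0; -0.7 -0.3 8 0; -0.7 -0.3 10 0; -0.7 -0.3 10.5 0; -0.7 -0.3 10.5 0",
)

```text
time_s: 32.25
eef_pos: [0.4403, -0.0358, 0.0119]
tcp_rot: [180.0, -0.0, -90.0]
contact_force: [-0.0, 0.4, -1.3]
gripper_width: 0.0495
grasp_force: 30.0
```

Call:
step_arm(
  plan="0 0 0.5 0; 0 0 1 0; 0 0 1.5 0; 0 0 2 0; 0 0 2 0",
)

```text
time_s: 32.88
eef_pos: [0.4403, -0.0358, 0.0104]
tcp_rot: [180.0, -0.0, -90.0]
contact_force: [-1.3, 0.3, 4.9]
gripper_width: 0.0494
grasp_force: 30.0
```

The narrow ring is seated (bottom at about 0.036). I'll release it and go to the knob, turning to yaw 0 for the first centring squeeze.

Call:
step_arm(
  plan="0 0 0 0; 0 0 -0.5 0; 0 0 -1 0; 0 0 -1 0; 0 0 -15 0; 0 0 -45 0; 0 0 -80 0; 10 -2 -100 -5; 45 -6 -105 -15; 95 -13 -105 -25",
  jaw=0,
)

```text
time_s: 34.12
eef_pos: [0.4539, -0.1283, 0.1159]
tcp_rot: [-179.9, -0.0, -65.1]
contact_force: [0.1, 0.0, -0.7]
gripper_width: 0.0869
grasp_force: 0.0
```

Run:
```python
from h import *
s=telemetry.state(); e=s['eef_pos']; y=np.radians(s['tcp_rot'][2]); d=np.array([.490,-.4075])-e[:2]
print(e,s['tcp_rot'],'tool x,y mm',1e3*(d@[np.cos(y),np.sin(y)]),1e3*(d@[np.sin(y),-np.cos(y)]))
```

```text
[ 0.45391227 -0.12832213  0.11585922] [-1.79877072e+02 -4.59843164e-02 -6.50740925e+01] tool x,y mm 268.3824670644603 84.93208163953182
```

Call:
step_arm(
  plan="45 14 0 -10; 95 30 0 -20; 145 46 0 -30; 195 62 0 -40; 235 74 0 -50; 258 81 0 -60; 266 84 0 -65; 266 84 0 -65; 266 84 0 -65",
)

```text
time_s: 35.25
eef_pos: [0.4868, -0.4043, 0.1147]
tcp_rot: [-180.0, 0.0, -0.6]
contact_force: [-0.1, 0.7, -0.8]
gripper_width: 0.0871
grasp_force: 0.0
```

Call:
step_arm(
  plan="3 3 15 0; 3 3 45 0; 3 3 80 0; 3 3 102 0; 3 3 110 0; 3 3 112 0; 3 3 112 0; 3 3 112 0",
)

```text
time_s: 36.25
eef_pos: [0.4906, -0.4082, 0.0041]
tcp_rot: [179.9, -0.1, -0.5]
contact_force: [-0.0, -1.3, 0.0]
gripper_width: 0.0871
grasp_force: 0.0
```

Call:
step_arm(
  plan="0 0 0 0; 0 0 0 0; 0 0 0 0; 0 0 0 0; 0 0 0 0; 0 0 0 0; 0 0 0 0; 0 0 0 0",
  jaw=1,
)

```text
time_s: 37.25
eef_pos: [0.4899, -0.4077, 0.0029]
tcp_rot: [-180.0, 0.0, -0.5]
contact_force: [0.1, 0.9, -0.4]
gripper_width: 0.031
grasp_force: 30.0
```

Call:
step_arm(
  plan="0 0 0 0; 0 0 0 0; 0 0 0 10; 0 0 0 20; 0 0 0 30; 0 0 0 40; 0 0 0 50; 0 0 0 60; 0 0 0 70; 0 0 0 80",
  jaw=0.4,
)

```text
time_s: 38.5
eef_pos: [0.49, -0.4079, 0.003]
tcp_rot: [-180.0, -0.0, -80.9]
contact_force: [-0.7, 0.3, -0.1]
gripper_width: 0.0521
grasp_force: 0.0
```

Call:
step_arm(
  plan="0 0 1 9.5; 0 0 2 9.5; 0 0 3 9.5; 0 0 4 9.5; 0 0 4.5 9.5; 0 0 4.5 9.5",
)

```text
time_s: 39.25
eef_pos: [0.4899, -0.4078, -0.0016]
tcp_rot: [180.0, 0.0, -90.0]
contact_force: [-0.1, -0.1, -0.6]
gripper_width: 0.0527
grasp_force: 0.0
```

Closing on the grip.

Call:
step_arm(
  plan="0 0 0 0; 0 0 0 0; 0 0 0 0; 0 0 0 0; 0 0 0 0; 0 0 0 0",
  jaw=1,
)

```text
time_s: 40.0
eef_pos: [0.4901, -0.4079, -0.0015]
tcp_rot: [-180.0, -0.0, -90.0]
contact_force: [0.9, -1.2, 0.4]
gripper_width: 0.0314
grasp_force: 30.0
```

Call:
step_arm(
  plan="0 0 -10 0; 0 0 -40 0; 0 0 -80 0; 0 0 -115 0; 0 0 -125 0; -10 2 -125 0; -40 6 -125 0; -90 12 -125 0; -140 19 -125 0; -190 26 -125 0",
)

```text
time_s: 41.25
eef_pos: [0.4618, -0.2156, 0.1213]
tcp_rot: [179.8, 0.1, -90.1]
contact_force: [0.6, -0.4, -0.4]
gripper_width: 0.0311
grasp_force: 30.0
```

Call:
step_arm(
  plan="-45 6 0 0; -95 12 0 0; -140 18 0 0; -168 22 0 0; -180 24 0 0; -182 24 10 0; -182 24 20 0; -182 24 22 0; -182 24 22 0; -182 24 22 0",
)

```text
time_s: 42.5
eef_pos: [0.4404, -0.0361, 0.1016]
tcp_rot: [-180.0, 0.0, -90.1]
contact_force: [0.4, 0.3, -1.4]
gripper_width: 0.031
grasp_force: 30.0
```

Run:
```python
from h import *
b=vision.grab_frame('scene')[:,:,::-1][170:290,150:310]
i=cv2.resize(b,(800,600),interpolation=cv2.INTER_CUBIC); cv2.imwrite('pics/c9.png',(255*(i/255.)**.6).astype('uint8'))
```

```text
(no output)
```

View pics/c9.png

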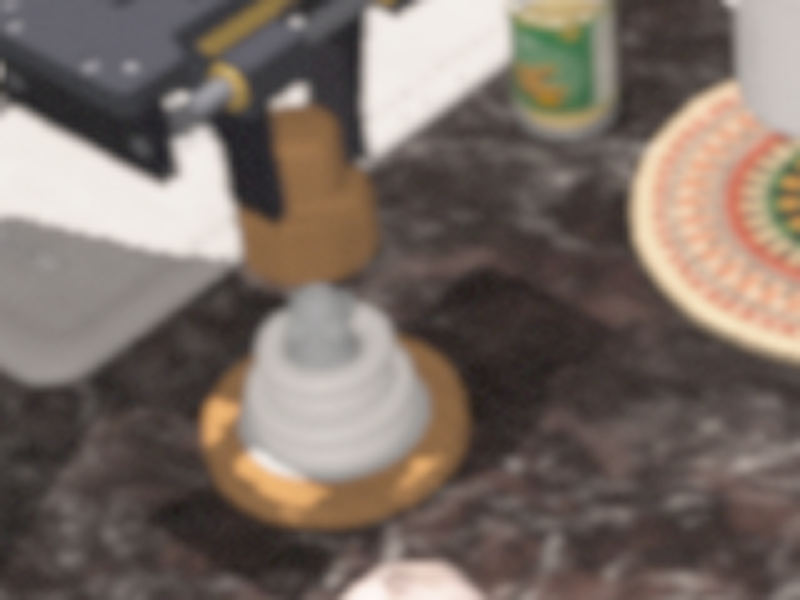

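Both rings are stacked on the foot (crop about (335,400)). The knob is upright above the post (crop about (310,240)), with the fingertips at its shoulder. Lowering it to just above the balls.

Call:
step_arm(
  plan="0 0 6 0; 0 0 13 0; 0 0 20 0; 0 0 24 0; 0 0 27 0; 0 0 30 0; 0 0 30 0",
)

```text
time_s: 43.42
eef_pos: [0.44, -0.0358, 0.0713]
tcp_rot: [180.0, -0.0, -90.0]
contact_force: [-0.1, -0.2, -1.6]
gripper_width: 0.0314
grasp_force: 30.0
```

Call:
step_arm(
  plan="0 0 2 0; 0 0 4 0; 0 0 6 0; 0 0 7 0; 0 0 8 0; 0 0 8 0",
)

```text
time_s: 44.18
eef_pos: [0.4413, -0.0354, 0.0643]
tcp_rot: [-179.8, 0.0, -90.0]
contact_force: [-0.5, 1.4, 4.3]
gripper_width: 0.0314
grasp_force: 30.0
```

Call:
step_arm(
  plan="0 0 2 0; 0 0 4 0; 0 0 6 0; 0 0 7 0; 0 0 8 0; 0 0 9 0; 0 0 9 0",
)

```text
time_s: 45.05
eef_pos: [0.4401, -0.0358, 0.0546]
tcp_rot: [180.0, 0.0, -90.0]
contact_force: [1.6, 2.7, 0.2]
gripper_width: 0.0316
grasp_force: 30.0
```

Call:
step_arm(
  plan="0 0 0.5 0; 0 0 1 0; 0 0 1.5 0; 0 0 2 0; 0 0 2 0",
)

```text
time_s: 45.68
eef_pos: [0.4403, -0.0357, 0.0543]
tcp_rot: [-180.0, -0.0, -90.0]
contact_force: [-3.8, 5.6, 15.8]
gripper_width: 0.0311
grasp_force: 30.0
```

Call:
step_arm(
  plan="0 0 0.5 0; 0 0 1 0; 0 0 1.2 0; 0 0 1.2 0; 0 0 1.2 0; 0 0 1.2 0",
)

```text
time_s: 46.42
eef_pos: [0.4403, -0.0357, 0.0542]
tcp_rot: [-180.0, -0.0, -89.9]
contact_force: [-7.4, 5.7, 24.3]
gripper_width: 0.0312
grasp_force: 30.0
```

```bash
python3 -c "
from bench import finish_job; print(finish_job())"
```

```text
the job is handed in; nothing more can be done
None
```

The mill is reassembled and handed in at about 46 s: the wide ring lies on the foot with the narrow ring on top. The knob went past the catch down to its hard stop (judged from height and force readings, no picture afterwards), and the arm is still gripping it and pressing at about 24 N.

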